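Feel out the dial padlock of the valuables case and hand it up

TASK

The brass dial padlock that secures the hasp of the small grey steel case has to come off, and nobody wrote down its setting. Turn its dial, feeling for the notches (the true one is within half a turn clockwise): go past the shallow clicks until the shackle bar springs out of the lock's side and blocks the dial, then, with the lock still lying on the hasp, pull the bar all the way out to its stop, without forcing anything. Lift the lock off and finish while still holding it up over the case to be taken, level with the dial on top, still open and at least 10 cm above where it lay; the loupe, dust blower, movement holder and oil pot beside the case stay where they stand.

Things in the scene. Friction and masses are not known exactly. Their poses are not given: they have to be found in the camera images.
- case: Fixed grey steel case, 150 (its x) x 170 (its y) x 55 mm high. Origin at the centre of its underside, z up. Along x over its top runs a 3 mm steel hasp strap, 36 mm wide; through it stands the staple, a flat upright plate with an eye, at case x = -57 mm: 24 mm long (x), 6 mm thick (y), top at z = 87 mm, eye 12 mm wide at z = 72 mm.
- lock: Loose brass padlock, about 0.4 kg, lying dial up on the strap, axes parallel to the case's. Origin: underside centre, 58 mm above the bench. Block x -8 to 36, y -26 to 26, z 0 to 28 mm (hold across y at x = 14, or by the knob); prongs on to x = -34 beside a 10 mm slot, open above and below, for the staple. The 9 mm bar crosses the slot along y at x = -22, z = 14; bar out, it lifts straight up.
- shackle (a joint): How far the bar is out, m, towards the lock's +y: 0 locked, 0.022 open at its stop. A 5 N spring presses it on the ring under the dial: at two shallow notches it comes out 1.5 mm, the dial clicks and turns on; at the true notch it springs to 5 mm and blocks the dial (0.1 rad play). Beyond, it slides with 1 to 3 N drag, stays where left, and clears the staple from 19 mm.
- shackle_head (a point): Middle of the bar's round pull head, 18 mm diameter, 10 mm long along the lock's y, at x = -22, y = 41 (46 once sprung), z = 14 mm of the lock; moves with the bar. 10 mm of bar shows between it and the lock's side when locked. From above it is pinched across the lock's x.
- dial (a joint): Turn of the dial, rad, positive anticlockwise from above (clockwise turns make it fall); no end stops. The reading does not tell where the notches are: the true notch comes 0.6 to 2.5 rad clockwise of the start (it varies). Turning takes 0.03 to 0.1 N m.
- dial_grip (a point): Point on the upright axis of the dial's round fluted knob: 25 mm diameter, from 33 to 50 mm above the lock's underside (this point 42 mm above it), at x = 14 mm, y = 0 of the lock, over a 42 mm graduated disc whose top is 33 mm above the underside.
- loupe: Black eye loupe, 36 mm across, 30 mm high, standing loose on the bench. Origin at the centre of its underside.
- dust_blower: Rubber dust blower, bulb 61 mm across, 104 mm high with its nozzle up, standing loose on the bench. Origin at the centre of its underside.
- movement_holder: Small steel watch movement vice, 38 by 81 by 17 mm, loose on the bench. Origin at the centre of its underside.
- oil_pot: Small lidded oil pot, 28 mm across, 20 mm high, loose on the bench. Origin at the centre of its underside.

How it is judged:
On the way, in this order (a step that is already met when the one before it is completed fails the run):
1. the true notch is found: the shackle bar has sprung out (value of joint shackle above 0.004 m), for 0.2 s.
2. the bar is pulled out clear of the staple while the lock still lies on the hasp (value of joint shackle above 0.0195 m and distance of lock from where it was at the start of the episode below 0.015 m), for 0.2 s.
At the end, for the whole second after the job is handed in: The gripper still holds the lock: underside over 150 mm above the bench (92 mm above where it lay), within 120 mm sideways of the case's centre, not touching the case, dial up and tilted under 0.3 rad, bar still out by over 17 mm, lock still (under 0.03 m/s), finger force over 2 N (height (world z) of lock above 0.15 m and angle between lock's own z axis and vertical below 0.3 rad and value of joint shackle above 0.017 m and contact force between the fingers and lock above 2 N and contact force between lock and case below 0.1 N and linear speed of lock below 0.03 m/s and horizontal distance between lock and case below 0.12 m); the arm keeps its last pose, push and grip.
It fails at once if the lock is forced or struck: pressed against the case with more than 80 N (contact force between lock and case above 80 N).
It fails at once if the loupe is disturbed (moved 20 mm) (distance of loupe from where it was at the start of the episode above 0.02 m).
It fails at once if the dust blower is disturbed (moved 20 mm) (distance of dust_blower from where it was at the start of the episode above 0.02 m).
It fails at once if the movement holder is disturbed (moved 20 mm) (distance of movement_holder from where it was at the start of the episode above 0.02 m).
It fails at once if the oil pot is disturbed (moved 20 mm) (distance of oil_pot from where it was at the start of the episode above 0.02 m).
It also fails if it takes over 64 s, if anything falls off the work surface, if the arm or the gripper's body presses on something with over 40 N, if the wrist force passes 120 N, or if a joint passes its speed limit or range.

ROBOT

A 6-joint arm with a two-finger parallel gripper is mounted at the origin on a cart in front of the work surface, level with it; the furniture and walls round the work are solid. World frame = base frame: x ahead of the robot, y to its left, z up, the work surface at z = 0. Lengths are in m, angles in rad, forces in N, time in s.
With the tool pointing down it reaches from about 0.275 to 0.875 m from the base axis. Payload 12.5 kg.
Tool frame: the origin (TCP) lies on the centre line of the jaws, within the pads' length; the fingertips stand r.finger_overhang ahead of it and the grasp point (between the pads) lies 3 mm ahead of it (r.finger_overhang is the distance from the TCP to the fingertips, in m); z points along the fingers, y is the line along which they close (so a half turn about z gives the same grasp; the last joint's range is limited). The gripper opens to 85 mm and grips with 20 to 120 N. Pads are 22 mm wide; open, the fingers measure 114 mm over their backs; the gripper's body (76 mm by 85 mm) begins 54 mm behind the grasp point. The pads swing forward as they close: fully open they stand 13 mm farther back than shut.
Start: joints at [-1.321, 0.351, 1.652, -0, 1.139, -0.085], TCP at [0.181, -0.519, 0.253] pointing down, gripper open.
Joint ranges: [-2.75, 2.75], [-0.79, 2.1], [0.01, 2.65], [-1.57, 4.71], [0.07, 3.14], [-2.87, 2.87]. Speed limits (rad/s): [2.22, 2.22, 2.79, 3.14, 3.14, 3.14].

INTERFACE

Orientations are given as a unit quaternion [x, y, z, w].
In Python, from cell import r, optics gives the robot as it stands. The module is installed in compiled form; this text tells all that it offers. Calls block until the motion is done:
- r.move_to(position, orientation): joint-space move of the TCP to a pose.
- r.move_linear(position, rot=None, vel=0.15): straight line of the TCP; rot=None keeps the orientation; vel is the mean speed in m/s.
- r.set_joints(angles): joint-space move.
- r.set_gripper(opening, squeeze=None): opening from 0.0 (shut) to 1.0 (fully open); squeeze is the grip in N (None keeps the last); returns when the fingers have stopped.
- r.sleep(seconds).
- r.inverse_kinematics(position, orientation): joint angles nearest the present ones, or None.
- optics.get_image(name): name is "side" or "top"; returns a dict with "pixels" (420x560x3 uint8, red, green, blue), "depth" (420x560 float32, m along the optical axis (not along the pixel's ray), 0 where there is no reading), "fx", "fy", "cx", "cy" (pixels), "D" ([k1, k2, p1, p2, k3] as OpenCV has them; the pictures are not rectified), "camera_from_world" (4x4, takes a point from world to camera coordinates). Camera axes: x right, y down, z forward; pixel columns grow to the right and rows downward; lengths in m; the calibration is good to about 2 mm. A picture is of the moment at which its call begins.
A pose or a line that the arm cannot do raises r.PlanningError and nothing moves.
- r.hand_in(): hands the job in; it is judged then, once.
Readings, each from a call of its own:
- r.current_t(): time.
- r.current_q(): joint angles.
- r.current_qvel(): joint speeds.
- r.current_effort(): joint torques, N m.
- r.current_tool_pos(): TCP position.
- r.current_ee_rot(): TCP orientation.
- r.current_contact_force(): force on the tool from outside, world axes, zero at the start.
- r.current_torque(): the same for the moment, N m.
- r.current_opening(): opening from 0.0 (shut) to 1.0 (fully open).
- r.current_finger_force(): force on a finger pad.
Only numpy, scipy, OpenCV 4.12 (cv2) and the standard library are available. Lean on these libraries where they do the work, as an engineer would, in place of code of your own. Each camera call takes 0.05 s, during which the arm holds its last target. There are 200 camera calls.

## Working session

There is one attempt and no reset: what is moved stays moved. The work goes in short steps, each a Python script; the robot and the scene stay as the last script left them, time stands still between calls to the robot, and variables do not carry over. Pictures are saved under pics/ and viewed, at most 10 in all, crops included, and the job is handed in when it is done.

```bash
mkdir -p pics
cat > h.py <<'E'
import numpy as np,cv2
from cell import r,optics
def grab(n,f):
    d=optics.get_image(n); cv2.imwrite(f'pics/{f}.png',cv2.cvtColor(d['pixels'],cv2.COLOR_RGB2BGR)); np.save(f'pics/{f}.npy',d,allow_pickle=True); return d
def cloud(d):
    h,w=d['depth'].shape; u,v=np.meshgrid(np.arange(w),np.arange(h))
    K=np.array([[d['fx'],0,d['cx']],[0,d['fy'],d['cy']],[0,0,1.]])
    p=cv2.undistortPoints(np.stack([u,v],-1).reshape(-1,1,2).astype(np.float64),K,np.array(d['D'],float)).reshape(h,w,2)
    z=d['depth'].astype(float); c=np.dstack([p*z[...,None],z]); T=np.linalg.inv(np.array(d['camera_from_world']))
    W=c@T[:3,:3].T+T[:3,3]; W[z<=0]=np.nan; return W
E
python3 - <<'E'
from h import *
for n in('top','side'):
    d=grab(n,n+'0'); print(np.linalg.inv(np.array(d['camera_from_world'])).round(3))
print(r.finger_overhang,r.current_t())
a=cv2.imread('pics/top0.png')
cv2.imwrite('pics/top0b.png',cv2.resize(a,(784,588)))
E
```

```text
[[-0.024 -0.983  0.18   0.328]
 [-0.999  0.018 -0.036  0.087]
 [ 0.032 -0.181 -0.983  0.912]
 [ 0.     0.     0.     1.   ]]
[[ 0.971 -0.106  0.215  0.3  ]
 [-0.239 -0.382  0.893 -0.708]
 [-0.012 -0.918 -0.396  0.443]
 [ 0.     0.     0.     1.   ]]
0.022 0.1
```

View pics/top0b.png

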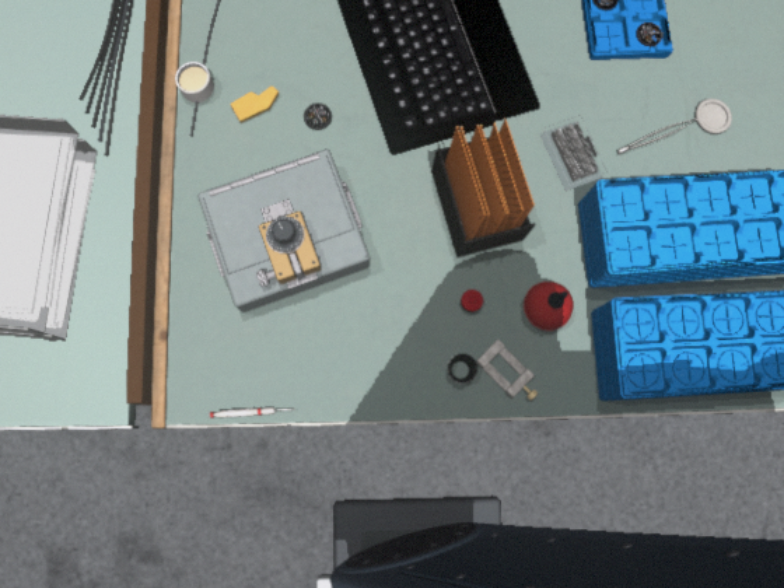

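View pics/side0.png

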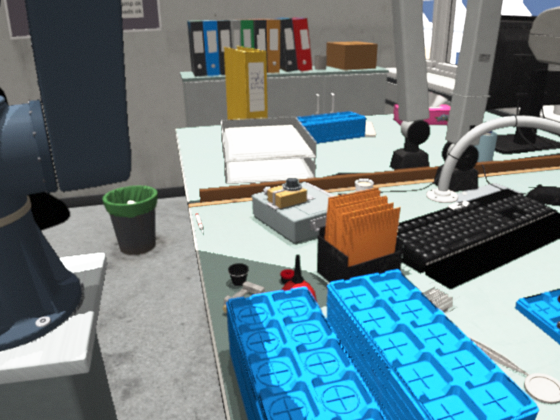

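The top view shows the case around (285,230) in the 1.4x picture. The knob is at (285,232), the shackle head at (263,277), and the lock's +x points up and slightly left. The loose items at (463,369), (548,305), (505,368) and (472,300) are well away. There are organiser walls to the right at (485,185) and a wooden rail to the left.

Run:
```python
from h import *
d=np.load('pics/top0.npy',allow_pickle=True).item(); W=cloud(d)
a=cv2.imread('pics/top0.png')[95:230,130:280]
cv2.imwrite('pics/crop.png',cv2.resize(a,None,fx=5,fy=4.4,interpolation=2) if 0 else cv2.resize(a,None,fx=4.4,fy=4.4,interpolation=cv2.INTER_CUBIC))
z=W[...,2]; sub=np.zeros_like(z,bool); sub[95:230,130:280]=1
def rep(n,lo,hi,box=None):
    m=sub&(z>lo)&(z<hi)
    P=W[m]; 
    (c,s,ang)=cv2.minAreaRect(P[:,:2].astype(np.float32)*1000); print(n,m.sum(),P.mean(0).round(4),'rect',np.round(c,1),np.round(s,1),round(ang,2),'med z',np.median(P[:,2]).round(4))
rep('case',.049,.0605); rep('lock',.081,.0885); rep('knob',.1035,.115); rep('disc',.089,.097)
print(np.histogram(z[sub],bins=np.arange(0.04,.12,.004)))
print('organizer', [W[int(v/1.4),int(u/1.4)].round(3) for u,v in((460,130),(500,130),(440,150),(465,250),(530,225),(195,80),(140,200))])
```

```text
case 7124 [0.5697 0.1947 0.0549] rect [565.8 193.9] [151.9 171. ] 19.21 med z 0.0548
lock 821 [0.5249 0.1801 0.0855] rect [531.2 191.6] [71.3 71.9] 18.65 med z 0.0856
knob 198 [0.546  0.1867 0.1075] rect [546.2 186.9] [23.9 25.4] 28.14 med z 0.1074
disc 278 [0.5432 0.1851 0.0913] rect [535.2 181.8] [65.4 41.8] 21.06 med z 0.0912
(array([  63,   85,  339, 5078, 1693,   70,   17,   21,   59,   69,  162,
        651,  261,   76,   10,   21,  124,   71,    0]), array([0.04 , 0.044, 0.048, 0.052, 0.056, 0.06 , 0.064, 0.068, 0.072,
       0.076, 0.08 , 0.084, 0.088, 0.092, 0.096, 0.1  , 0.104, 0.108,
       0.112, 0.116]))
organizer [array([ 0.653, -0.014,  0.137]), array([ 0.666, -0.066,  0.104]), array([0.646, 0.005, 0.089]), array([ 0.536, -0.026,  0.042]), array([ 0.558, -0.1  ,  0.074]), array([0.772, 0.313, 0.025]), array([0.61 , 0.374, 0.033])]
```

View pics/crop.png

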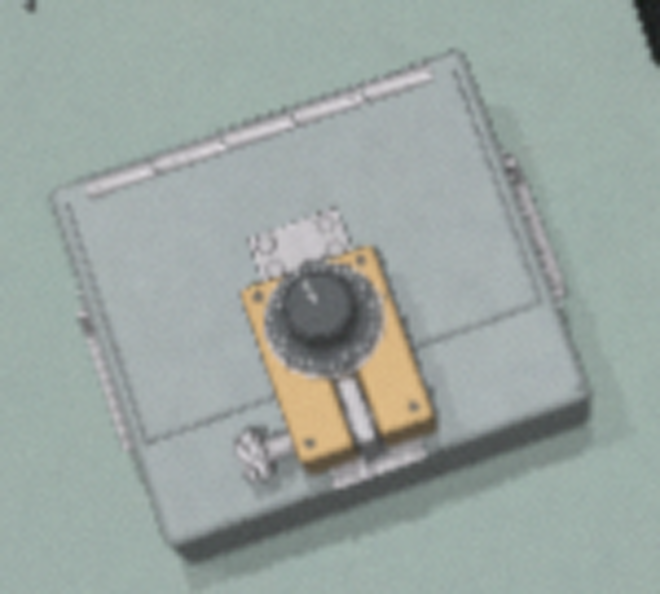

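```bash
cat >> h.py <<'E'
from scipy.spatial.transform import Rotation as R
YAW=np.deg2rad(19.1); KN=np.array([.546,.1868]); ex=np.array([np.cos(YAW),np.sin(YAW)]); ey=np.array([-ex[1],ex[0]])
O=KN-14e-3*ex   # lock origin xy
def L(x,y): return O+x*ex+y*ey
def down(a): # tool z down, closing axis (tool y) at world angle a
    y=np.array([np.cos(a),np.sin(a),0]); z=np.array([0,0,-1.]); return R.from_matrix(np.column_stack([np.cross(y,z),y,z])).as_quat()
E
python3 - <<'E'
from h import *
print(r.current_ee_rot(),r.current_contact_force(),r.current_torque())
for k in range(0,360,30):
    q=r.inverse_kinematics([*KN,.114],down(YAW+np.deg2rad(k))); print(k,None if q is None else np.round(q,3))
E
```

```text
[ 9.86022134e-01  1.66613545e-01 -4.86043109e-05 -5.24752961e-04] [-0.05052054  0.14282754  0.15451987] [-0.01420262  0.00554202  0.02155348]
0 [ 0.249  0.574  1.69  -0.     0.878 -0.084]
30 [ 0.249  0.574  1.69  -0.     0.878 -0.608]
60 [ 0.249  0.574  1.69  -0.     0.878 -1.132]
90 [ 0.249  0.574  1.69  -0.     0.878 -1.655]
120 [ 0.249  0.574  1.69  -0.     0.878 -2.179]
150 [ 0.249  0.574  1.69  -0.     0.878 -2.702]
180 None
210 [ 0.249  0.574  1.69  -0.     0.878  2.534]
240 [ 0.249  0.574  1.69  -0.     0.878  2.01 ]
270 [ 0.249  0.574  1.69  -0.     0.878  1.486]
300 [ 0.249  0.574  1.69  -0.     0.878  0.963]
330 [ 0.249  0.574  1.69  -0.     0.878  0.439]
```

Run:
```python
from h import *
o=down(YAW+np.deg2rad(70))
r.move_to([*KN,.22],o)
r.set_gripper(.6,30)
r.move_linear([*KN,.114],vel=.12)
print(r.current_t(),r.current_contact_force().round(2) if hasattr(r.current_contact_force(),'round') else r.current_contact_force())
r.set_gripper(0.,30)
print(r.current_t(),r.current_opening(),r.current_finger_force(),np.round(r.current_contact_force(),2),np.round(r.current_torque(),3),np.round(r.current_q(),3),np.round(r.current_tool_pos(),4))
d=grab('top','grip'); a=cv2.imread('pics/grip.png')[95:230,130:280]; cv2.imwrite('pics/gripc.png',cv2.resize(a,None,fx=4.4,fy=4.4,interpolation=cv2.INTER_CUBIC))
```

```text
4.3667 [-0.55 -0.46  0.69]
4.725 0.2700769360036392 29.41182289738208 [-1.3  -2.99  6.88] [-0.496  0.255  0.003] [ 0.249  0.573  1.69  -0.     0.878 -1.306] [0.5463 0.1866 0.1147]
```

View pics/gripc.png

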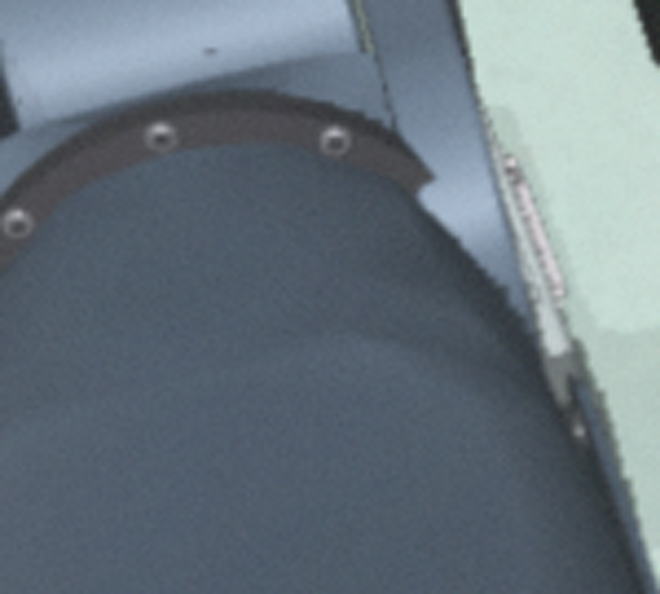

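The arm hides the lock in the top view, but the knob is held: the opening is 0.27, about 23 mm. I'll turn clockwise in small steps and watch the moment about z.

```bash
cat > turn.py <<'E'
from h import *
import sys
lim=float(sys.argv[1]); q=np.array(r.current_q(),float); q0=q[5]
while q[5]<1.35:
    q[5]+=.05; r.set_joints(q); T=r.current_torque()[2]; F=np.array(r.current_contact_force())
    print(round(r.current_t(),2),round(q[5],3),round(r.current_q()[5],3),'T',round(T,3),'F',F.round(1))
    if abs(T)>lim: break
E
python3 turn.py 0.18
```

```text
5.03 -1.256 -1.257 T -0.033 F [ 0.2 -2.5  0.6]
5.28 -1.206 -1.208 T -0.031 F [ 0.8 -3.1  1.8]
5.53 -1.156 -1.158 T -0.069 F [ 0.9 -1.2  2.2]
5.78 -1.106 -1.109 T -0.059 F [ 0.7 -1.3  1.6]
6.03 -1.056 -1.059 T -0.068 F [ 1.1 -0.7  1.6]
6.28 -1.006 -1.009 T -0.134 F [0.4 0.2 1.5]
6.53 -0.956 -0.959 T -0.051 F [2.2 1.  1.8]
6.78 -0.906 -0.909 T -0.074 F [3.  0.6 1.7]
7.03 -0.856 -0.859 T 0.032 F [2.  1.3 2.3]
7.28 -0.806 -0.809 T -0.007 F [2.7 1.5 1.4]
7.53 -0.756 -0.759 T 0.019 F [2.3 1.  2.7]
7.78 -0.706 -0.709 T 0.002 F [ 3.  -0.3  2.5]
8.03 -0.656 -0.659 T 0.097 F [ 3.3 -1.5  3.3]
8.28 -0.606 -0.609 T 0.087 F [ 3.2 -1.4  0.3]
8.53 -0.556 -0.559 T 0.012 F [ 4.1 -1.5  1.5]
8.78 -0.506 -0.509 T -0.021 F [ 4.6 -1.   1.1]
9.03 -0.456 -0.459 T -0.047 F [ 3.  -1.2  1.9]
9.28 -0.406 -0.409 T -0.054 F [4.4 0.3 2.3]
9.53 -0.356 -0.359 T -0.032 F [ 4.9 -0.1  1.5]
9.78 -0.306 -0.309 T -0.08 F [3.8 0.8 2.4]
10.03 -0.256 -0.259 T -0.059 F [ 3.9 -0.4  2. ]
10.28 -0.206 -0.209 T -0.021 F [4.5 0.2 3. ]
10.53 -0.156 -0.159 T 0.027 F [5.  0.4 1.8]
10.78 -0.106 -0.109 T -0.003 F [3.5 1.  2.4]
11.03 -0.056 -0.059 T -0.088 F [4.  0.3 1.4]
11.28 -0.006 -0.009 T -0.076 F [ 4.2 -0.2  2.3]
11.53 0.044 0.041 T -0.01 F [2.8 0.6 3.3]
11.78 0.094 0.091 T -0.039 F [3.9 1.4 3.7]
12.03 0.144 0.141 T 0.028 F [ 4.  -0.2  2.8]
12.28 0.194 0.191 T 0.04 F [4.4 0.1 3.1]
12.53 0.244 0.241 T 0.037 F [5.3 1.4 2.3]
12.78 0.294 0.291 T 0.036 F [5.3 0.1 3.1]
13.03 0.344 0.342 T 0.197 F [ 5.4 -0.3  2.8]
```

Run:
```python
from h import *
print([round(float(r.current_torque()[2]),3) for _ in range(3)])
q=np.array(r.current_q(),float); q[5]=.364
for _ in range(2):
    r.set_joints(q); r.sleep(.1); print(round(r.current_t(),2),q[5],r.current_q()[5],round(r.current_torque()[2],3)); q[5]+=.02
grab('side','s1'); a=cv2.imread('pics/s1.png')[160:240,220:340]; b=cv2.imread('pics/side0.png')[160:240,220:340]
cv2.imwrite('pics/s1c.png',cv2.resize(np.vstack([b[:60],a[:60]]),None,fx=5,fy=4.9,interpolation=cv2.INTER_CUBIC))
```

```text
[0.197, 0.197, 0.197]
13.38 0.364 0.361189979495864 0.295
13.72 0.384 0.38115090633369136 0.33
```

View pics/s1c.png

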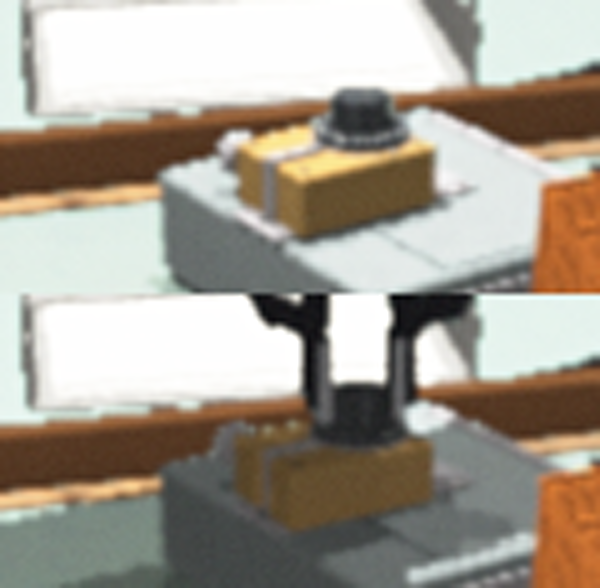

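The torque climbed to 0.33 N m against a noise level of about 0.1, so the dial looks blocked. In the side view the head now stands a little further out, at (225,440) in the lower panel. I'll relax, release, and measure from above.

Run:
```python
from h import *
q=np.array(r.current_q(),float); q[5]-=.07; r.set_joints(q); print('T',r.current_torque()[2])
r.set_gripper(.6)
p=r.current_tool_pos(); r.move_linear([p[0],p[1],.2],vel=.15)
# step aside so top camera sees the lock
q=np.array(r.current_q(),float); q[0]-=.45; r.set_joints(q)
d=grab('top','t2'); a=cv2.imread('pics/t2.png')[95:230,130:280]; cv2.imwrite('pics/t2c.png',cv2.resize(a,None,fx=4.4,fy=4.4,interpolation=cv2.INTER_CUBIC))
W=cloud(d); z=W[...,2]; W0=cloud(np.load('pics/top0.npy',allow_pickle=True).item())
# in lock frame: points beyond the block on +y
for n,w in(('before',W0),('after',W)):
    e=w[...,:2]-O; lx=e@ex; ly=e@ey
    m=(abs(lx+.022)<.015)&(ly>.029)&(ly<.09)&(w[...,2]>.064)&(w[...,2]<.095)
    h=m&(ly>.034); k=(w[...,2]>.1035)&(w[...,2]<.115)&(abs(lx)<.06)&(abs(ly)<.05)
    b=(w[...,2]>.081)&(w[...,2]<.0885)&(abs(lx)<.06)&(abs(ly)<.03)
    print(n,h.sum(),'head lx,ly',lx[h].mean().round(4),ly[h].mean().round(4),'max',np.percentile(ly[h],97).round(4),'z',np.nanpercentile(w[...,2][h],95).round(4),'knob',lx[k].mean().round(4),ly[k].mean().round(4),cv2.minAreaRect((w[b][:,:2]*1000).astype(np.float32)))
print(r.current_t())
```

```text
T 0.1371569662160786
before 83 head lx,ly -0.023 0.0407 max 0.0462 z 0.082 knob 0.0139 -0.0001 ((534.1449584960938, 182.47894287109375), (71.53165435791016, 52.15192794799805), 19.275617599487305)
after 102 head lx,ly -0.0214 0.0446 max 0.0516 z 0.0823 knob 0.0121 -0.0015 ((532.6512451171875, 181.67733764648438), (70.76883697509766, 52.304595947265625), 14.919391632080078)
16.1833
```

View pics/t2c.png

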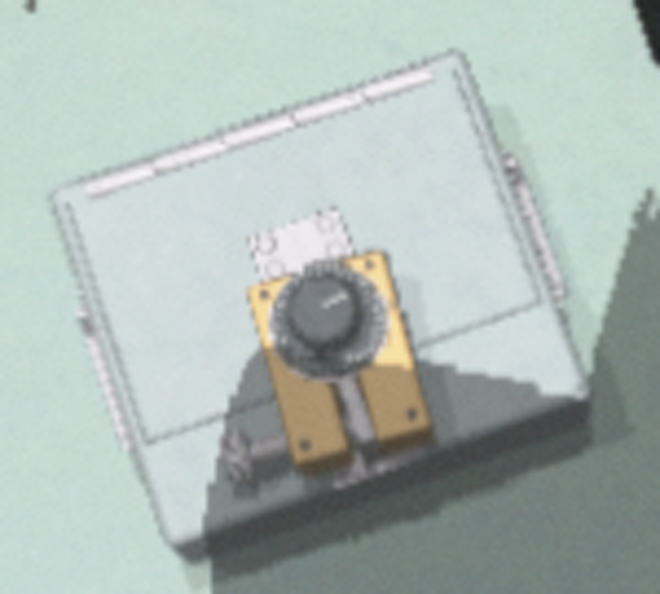

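Head in the crop is at (240,452) and the bar has lengthened by about 5 mm, so it has sprung. The lock has yawed to 14.9° and moved about 2 mm. I'll pinch the head and pull in the lock's present frame.

```bash
cat >> h.py <<'E'
_k=O+.0121*ex-.0015*ey
YAW=np.deg2rad(14.9); ex=np.array([np.cos(YAW),np.sin(YAW)]); ey=np.array([-ex[1],ex[0]]); KN=_k; O=KN-.014*ex
E
cat > pull.py <<'E'
from h import *
W=cloud(np.load('pics/t2.npy',allow_pickle=True).item()); e=W[...,:2]-O; lx=e@ex; ly=e@ey
m=(abs(lx+.022)<.013)&(ly>.037)&(ly<.07)&(W[...,2]>.066)&(W[...,2]<.09); print('head',m.sum(),lx[m].mean(),ly[m].mean())
H=L(-.022,.046); print(H)
r.move_to([*H,.17],down(YAW)); r.set_gripper(.5,35)
r.move_linear([*H,.082],vel=.1)
print(r.current_t(),np.round(r.current_contact_force(),1))
r.set_gripper(0.,35); F0=np.array(r.current_contact_force())
print(r.current_t(),'open',r.current_opening(),r.current_finger_force(),F0.round(1))
for s in np.arange(.003,.0211,.002):
    r.move_linear([*(H+s*ey),.082],vel=.03); F=np.array(r.current_contact_force())
    f=F[:2]@ey; print(round(r.current_t(),2),round(s,3),'Fy',round(f,1),F.round(1),r.current_opening())
    if f<-11 : break
E
python3 pull.py
```

```text
head 89 -0.022850594962256436 0.04474344924863495
[0.49807778 0.21995738]
18.6167 [0.8 0.5 0.7]
18.975 open 0.18252284925730544 34.091110825538635 [0.8 0.5 2.3]
19.23 0.003 Fy 0.7 [0.  0.7 3.5] 0.18695976624107785
19.48 0.005 Fy 1.4 [0.2 1.5 2.8] 0.1912941127474139
19.73 0.007 Fy 1.1 [1.2 1.5 3.2] 0.18420334131050645
19.98 0.009 Fy 0.7 [2.  1.3 3.7] 0.18858701604723738
20.23 0.011 Fy 1.2 [2.2 1.9 1.8] 0.18962968478488254
20.48 0.013 Fy 0.1 [1.3 0.5 0.9] 0.18926662916160525
20.73 0.015 Fy 0.5 [1.3 0.8 2. ] 0.1865467748888793
20.98 0.017 Fy -0.2 [1.1 0.1 2. ] 0.19155019550282143
21.23 0.019 Fy -11.8 [  3.3 -11.3   3.6] 0.1884990965551147
```

The force jumped to 12 N at 19 mm, so the bar is at its stop. I'll release, move away and check.

Run:
```python
from h import *
r.sleep(.3); r.set_gripper(.5); p=r.current_tool_pos(); r.move_linear([p[0],p[1],.2],vel=.15)
q=np.array(r.current_q(),float); q[0]-=.45; r.set_joints(q)
d=grab('top','t3'); a=cv2.imread('pics/t3.png')[95:230,130:280]; cv2.imwrite('pics/t3c.png',cv2.resize(a,None,fx=4.4,fy=4.4,interpolation=cv2.INTER_CUBIC))
w=cloud(d); z=w[...,2]; e=w[...,:2]-O; lx=e@ex; ly=e@ey
k=(z>.1035)&(z<.115)&(abs(lx)<.06)&(abs(ly)<.05); b=(z>.081)&(z<.0885)&(abs(lx)<.06)&(abs(ly)<.034)
h=(abs(lx+.022)<.02)&(ly>.05)&(ly<.09)&(z>.066)&(z<.09)
print('knob',lx[k].mean(),ly[k].mean(),cv2.minAreaRect((w[b][:,:2]*1000).astype(np.float32)),'head',lx[h].mean(),ly[h].mean(),np.percentile(ly[h],97),r.current_t())
```

```text
knob 0.013614224447163748 0.0010801569861819183 ((532.3751220703125, 182.21499633789062), (71.55880737304688, 52.182861328125), 16.4244441986084) head -0.02434660776936352 0.060667843067952885 0.06786304061274213 23.85
```

View pics/t3c.png

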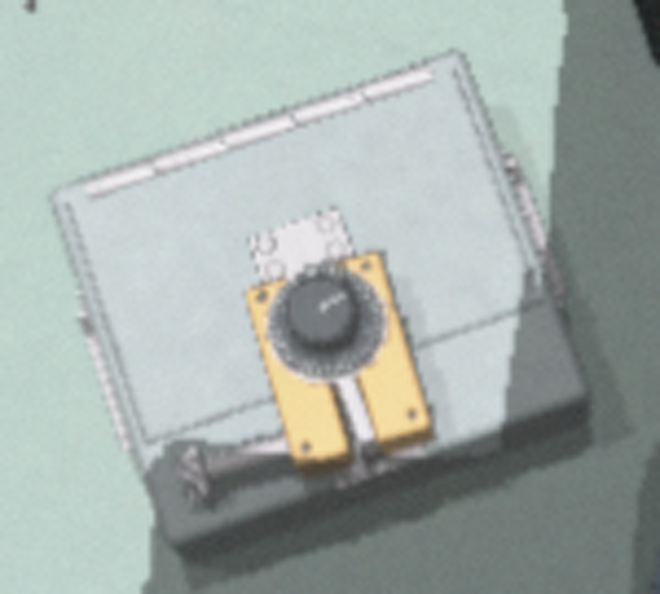

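The bar end is about 21.5 mm further out than at the start (head in the crop at (193,473)), so it is open at its stop. The lock's yaw is now 16.4°. Next I'll grip the block across y and lift.

Run:
```python
from h import *
K=O+.0136*ex+.0011*ey; y=np.deg2rad(16.4)
r.move_to([*K,.2],down(y+np.pi/2)); r.set_gripper(.95,50)
r.move_linear([*K,.081],vel=.12); print(r.current_t(),np.round(r.current_contact_force(),1))
r.set_gripper(0.,50); print(r.current_opening(),r.current_finger_force(),np.round(r.current_contact_force(),1))
r.move_linear([*K,.095],vel=.03); print(np.round(r.current_contact_force(),1),np.round(r.current_torque(),2),r.current_opening())
r.move_linear([*K,.215],vel=.08); r.sleep(.5)
print(np.round(r.current_contact_force(),1),r.current_opening(),r.current_finger_force(),r.current_tool_pos(),r.current_t())
d=grab('side','s4'); W=cloud(d)
a=cv2.imread('pics/s4.png')[100:240,200:360]; cv2.imwrite('pics/s4c.png',cv2.resize(a,None,fx=4.2,fy=4.2,interpolation=cv2.INTER_CUBIC))
```

```text
26.975 [-0.3 -0.7  0.7]
0.5995196602270859 53.24648201465607 [-2.3 -3.2  6. ]
[ 4.6 -3.6 -3.4] [-0.56 -0.7   0.13] 0.5958470542962458
[ 0.6 -0.3 -5.5] 0.5963462319762373 54.555630683898926 [0.54403136 0.18571284 0.21498466] 30.125
```

View pics/s4c.png

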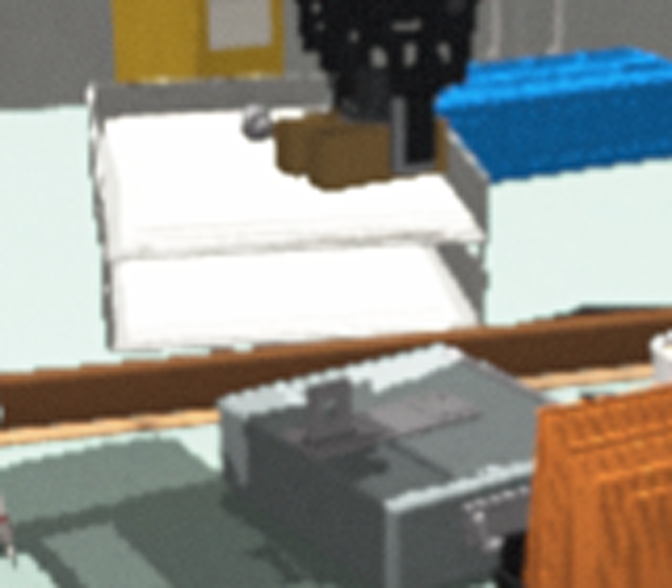

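The lock hangs level at (360,150), well above the bare staple at (330,410), and the bar head sticks out at (257,123). Handing in.

```bash
python3 -c "
from h import *
print(r.hand_in())"
```

```text
the job is handed in; nothing more can be done
None
```

The padlock is off the hasp and handed in at about 30 s: the gripper holds it level with the dial on top, about 13 cm above where it lay, with the bar out about 21.5 mm, and no result was reported back.

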